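Stop the spinning pill carousel and pin it

TASK

The pill carousel has just been spun to check that it runs freely. Slow it by a light touch of the fingertips on its flat top so that it stops with its lock hole under the slot of the lock bracket, and let go without setting it turning again; then take the lock pin from its rest and push it gently through slot and hole until its collar is fully home on the bracket. Never press hard on the carousel or the bracket, and leave the other things on the table where they are.

Things in the scene. Friction and masses are not known exactly. Their poses are not given: they have to be found in the camera images.
- dispenser: The fixed base of the pill dispenser. Origin: on the table under the carousel's axis. Its +x points from the axis to the lock bracket, +y to the pin rest (a 36 mm square block, 52 mm high, 150 mm from the axis, the pin in its hole), -x to the control panel (26 mm high, ending 178 mm from the axis). z up.
- spindle: The sprung spindle that carries the round white carousel (radius 115 mm, flat smooth top face 50 mm above the table, nothing standing up from it, 3 kg). Origin: on the axis, at the height of the top face; it does not turn. Above 3 N downward on the carousel it yields 1 mm per 4 N; it is pressed too hard when it has sunk 3 mm (15 N). A light touch is 2 to 5 N.
- carousel (a joint): Turn of the carousel in rad, growing anticlockwise from above over many turns; the lock hole is under the slot at every multiple of 2 pi. It starts at 1.9 to 3.8 rad/s on a ball bearing, losing under 0.1 rad/s each second. A 3 N touch at the rim slows it by about 10 rad/s2, less nearer the hub. Once stopped it stays, but any sideways drag of a finger, also on letting go, turns it.
- lock_hole (a point): Centre of the carousel's only hole at its top face, 50 mm above the table: round, 17 mm across, through the 10 mm thick flat rim (85 to 115 mm from the axis), 100 mm from the axis. It turns with the carousel.
- slot (a point): Centre of the slot at the top face of the fixed lock bracket, 62 mm above the table, 100 mm from the axis. The slot, 24 mm radially by 18 mm across, is in a 6 mm thick rigid aluminium jaw (48 mm radially, 44 mm across) 6 mm above the rim. Below the rim a foot has a matching 20 mm hole, with its floor 10 mm above the table. An upright, also 62 mm high, stands outside the rim.
- pin_grip (a point): Grasp point on the lock pin, 76 mm above its tip, in the black upright barrel, 22 mm across, 34 mm high. Below it a 28 mm collar, 6 mm thick, its underside 50 mm above the tip; then a 14 mm steel shank with the last 10 mm tapering to 6 mm. The pin (about 70 g, 90 mm long) stands upright in its rest, collar on the block; z along the pin, up.
- pin_tip (a point): Tip (lower end) of the lock pin, on its axis; z along the pin towards the barrel. With the pin home, the collar lies on the bracket and the tip is 12 mm above the table, 50 mm under the bracket's top face.
- organiser: Bystander: yellow-green weekly pill organiser, 42 x 200 x 24 mm, long side along its y. Origin: centre of its underside.
- vial: Bystander: orange pill vial with white cap, 36 mm across, 65 mm high. Origin: centre of its underside.
- flask: Bystander: water flask, 68 mm across, 210 mm high. Origin: centre of its underside.
- namecard: Bystander: blank folded card tent, 200 mm along its y, 40 mm deep, 76 mm high. Origin: centre of its underside.

How it is judged:
On the way:
1. the carousel, let go, stands still with its lock hole under the slot, the pin not yet taken (horizontal distance between lock_hole and slot below 0.007 m and velocity of joint carousel between -0.08 and 0.08 rad/s and distance of pin_grip from where it was at the start of the episode below 0.02 m and contact force between the fingers and spindle below 0.3 N), for 0.3 s.
At the end, for the whole second after the job is handed in: the pin stands upright through slot and lock hole (tip and hole within 6 mm of the slot's centre, tilt under 0.08 rad), its collar on the bracket (tip less than 15 mm above the table), and the carousel stands still (z of pin_tip in the frame of dispenser below 0.015 m and horizontal distance between each of pin_tip, lock_hole and slot below 0.006 m and angle between pin_grip's own z axis and vertical below 0.08 rad and velocity of joint carousel between -0.08 and 0.08 rad/s); the robot touches nothing.
It fails at once if the carousel is pressed down by more than 3 mm on its sprung spindle (a steady press of about 15 N) (height (world z) of spindle below 0.047 m).
It fails at once if carousel, bracket or base is struck or pressed with more than 40 N (contact force between anything else and dispenser above 40 N).
It fails at once if the organiser, vial, flask or name card is moved by more than 30 mm (distance of any of organiser, vial, flask, namecard from where it was at the start of the episode above 0.03 m).
It also fails if it takes over 72 s, if anything falls off the work surface, if the arm or the gripper's body presses on something with over 40 N, if the wrist force passes 120 N, or if a joint passes its speed limit or range.

ROBOT

A 7-joint arm with a two-finger parallel gripper is mounted at the origin on the work surface. World frame = base frame: x ahead of the robot, y to its left, z up, the work surface at z = 0. Lengths are in m, angles in rad, forces in N, time in s.
With the tool pointing down it reaches from about 0.425 to 0.825 m from the base axis. Payload 3.6 kg.
Tool frame: the origin (TCP) lies at the very end of the fingers, on their centre line; the grasp point (between the pads) lies 19 mm behind it; x points along the fingers, y is the direction in which the jaws open and shut, and the axes are right-handed (so a half turn about x gives the same grasp; the last joint's range is limited). The gripper opens to 85 mm and grips with 20 to 120 N. Pads are 22 mm wide; open, the fingers measure 114 mm over their backs; the gripper's body (76 mm by 85 mm) begins 54 mm behind the grasp point. The pads swing forward as they close: fully open they stand 13 mm farther back than shut.
Start: joints at [-0.026, 0.615, -0.013, 1.423, 0.008, 1.103, -0.04], TCP at [0.65, 0, 0.231] pointing down, gripper open.
Joint ranges: [-3.12, 3.12], [-0.3, 2.06], [-1.34, 1.32], [0.26, 2.42], [-1.36, 4.5], [0.01, 1.98], [-2.84, 2.84]. Speed limits (rad/s): [2.79, 2.79, 3.14, 3.14, 3.14, 3.14, 3.14].

INTERFACE

Orientations are given as a 3x3 rotation matrix whose columns are the frame's x, y, z axes.
In Python, from bench import env, vision gives the robot as it stands.
- The arm moves only by the tool send_rows, never from a script. Its argument "rows" is a list of rows, each a list of 6 numbers: the shift along the tool's x, y, z scaled (see below), then the turn, a rotation vector about the tool's x, y, z scaled (see below). In form: [[x, y, z, ax, ay, az], ...]. A call has exactly 8 rows; each row shifts and turns the commanded pose from where the row before left it, along the tool's axes as they then stand; what a row does not reach is not made up. The controller multiplies each number of a shift by 2 cm and each number of a turn by 5 degrees. A row lasts 1/12 s, in which the tool goes at most 41.7 mm and 7.16 degrees, less where a joint would pass 70% of its speed; a pose out of reach is approached as far as the arm can. A call with a number of a shift or a turn outside -1 to 1 is refused whole. A call with a gripper value outside its range is refused whole. "claw" is the closure, from 0 (fully open) to 1 (shut), set as the call begins (left out, the last holds). The fingers move at their own pace and stop on an object; "grip_force" is the grip in N (left out, the last holds). Time passes only in rows, so rows that do not move let the fingers close, or fill a call up. It gives the time, the measured TCP pose, the force and the opening at its end, in the units of the state.
- env.sense(): the state, without advancing time (a new reading comes with each control period).
- vision.grab_frame(name): name is "scene" or "side" or "wrist"; returns a dict with "image" (480x640x3 uint8, red, green, blue), "camera_matrix" (3x3 intrinsics, pixels), "cam_to_world" (4x4, takes a point from camera to world coordinates). Camera axes: x right, y down, z forward; pixel columns grow to the right and rows downward; lengths in m; the calibration is good to about 2 mm. The wrist camera is an equidistant fisheye: a pixel r from the principal point sees the ray r / f radians off the axis. A picture is of the moment at which its call begins. There is no depth.
- env.job_done(): hands the job in, once; it reports no verdict.
The state is a dict: "t": time; "qpos": joint angles; "joint_velocities": joint speeds; "joint_torque": joint torques, N m; "tool_pos": TCP position; "tool_rot": TCP orientation; "ft_force": force on the tool from outside, world axes, zero at the start; "torque": the same for the moment, N m; "grip_width": finger opening in m.
Only numpy, scipy, OpenCV 4.12 (cv2) and the standard library are available. Lean on these libraries where they do the work, as an engineer would, in place of code of your own. Each camera call takes 0.05 s, during which the arm holds its last target. There are 200 camera calls.

## Working session

There is one attempt and no reset: what is moved stays moved. The work goes in short steps, Python scripts to look and compute and a tool call to move; the robot and the scene stay as the last step left them, time stands still between calls to the robot, and variables do not carry over. Pictures are saved under pics/ and viewed, about 8 in all and at most 12, crops included, and the job is handed in when it is done.

Besides the shell and the picture viewer there is one more tool, called after "Emit:" by a JSON object that holds its "api" and its "payload", one argument or row to a line. send_rows: Moves the arm, as the interface text tells. Its arguments: {"type":"object","properties":{"rows":{"type":"array"},"claw":{"type":"number"},"grip_force":{"type":"number"}},"required":["rows"]}

```bash
ls; mkdir -p pics; python3 - <<'E'
from bench import env,vision
import cv2,numpy as np
s=env.sense();print(s['t'],s['tool_pos'],np.round(s['tool_rot'],3),s['ft_force'],s['grip_width'])
ims=[]
for n in ['scene','side','wrist']:
    f=vision.grab_frame(n);np.savez('pics/%s0.npz'%n,**f);cv2.imwrite('pics/%s0.png'%n,f['image'][:,:,::-1])
    print(n,f['camera_matrix'].round(1).tolist(),f['cam_to_world'].round(3).tolist())
E
```

```text
pics
0.0 [6.49217381e-01 7.75841768e-06 2.30105533e-01] [[-0.003  1.     0.   ]
 [-0.     0.    -1.   ]
 [-1.    -0.003  0.   ]] [ 0.16551015  0.17032432 -0.00598091] 0.08522631569946199
scene [[473.7, 0.0, 312.5], [0.0, 473.7, 245.2], [0.0, 0.0, 1.0]] [[0.597, 0.518, -0.613, 1.185], [0.802, -0.386, 0.455, -0.468], [-0.001, -0.764, -0.646, 0.716], [0.0, 0.0, 0.0, 1.0]]
side [[573.0, 0.0, 317.9], [0.0, 573.0, 248.8], [0.0, 0.0, 1.0]] [[0.699, -0.521, 0.491, -0.135], [-0.715, -0.526, 0.46, -0.634], [0.018, -0.673, -0.74, 1.121], [0.0, 0.0, 0.0, 1.0]]
wrist [[371.6, 0.0, 320.5], [0.0, 371.6, 240.6], [0.0, 0.0, 1.0]] [[1.0, 0.0, -0.002, 0.649], [-0.0, -0.955, -0.296, 0.076], [-0.002, 0.296, -0.955, 0.373], [0.0, 0.0, 0.0, 1.0]]
```

View pics/scene0.png

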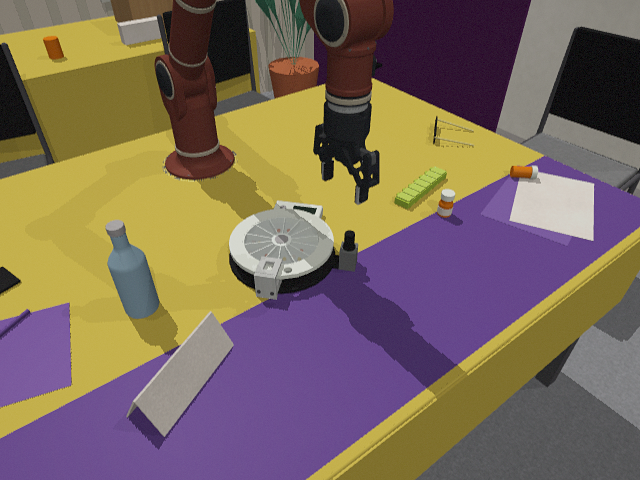

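View pics/wrist0.png

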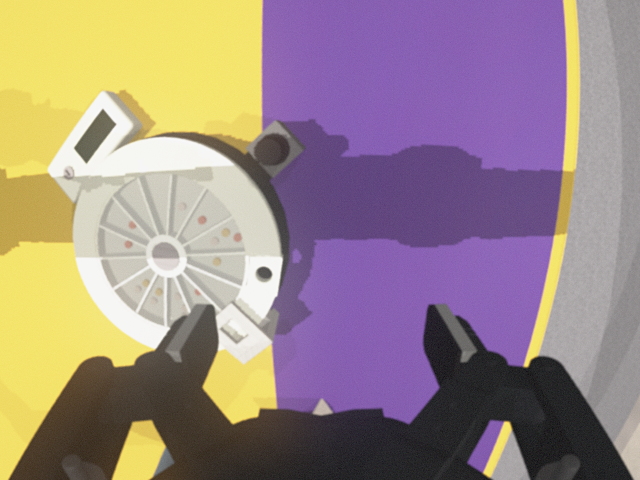

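The scene view shows the carousel at (282,240), its bracket at (268,275), and the pin at (349,245). The wrist view shows the hub at (166,257), hole at (264,274), slot at (235,325) and pin top at (271,148).

```bash
cat > h.py <<'E'
from bench import env,vision
import cv2,numpy as np
def ray(f,n,u,v):
    K=f['camera_matrix'];x=(u-K[0,2])/K[0,0];y=(v-K[1,2])/K[1,1]
    if n=='wrist':
        r=np.hypot(x,y);d=np.array([x/r*np.sin(r),y/r*np.sin(r),np.cos(r)]) if r>1e-9 else np.array([0,0,1.])
    else: d=np.array([x,y,1.])
    T=f['cam_to_world'];return T[:3,3],T[:3,:3]@d
def onz(f,n,u,v,z):
    o,d=ray(f,n,u,v);return o+d*(z-o[2])/d[2]
def proj(f,n,p):
    T=f['cam_to_world'];K=f['camera_matrix'];c=T[:3,:3].T@(np.asarray(p)-T[:3,3])
    if n=='wrist':
        r=np.hypot(c[0],c[1]);a=np.arctan2(r,c[2]);q=c[:2]/r*a
    else: q=c[:2]/c[2]
    return q*K[0,0]+K[:2,2]
E
python3 - <<'E'
from h import *
w=dict(np.load('pics/wrist0.npz'))
for nm,u,v,z in [('hub',166,257,.05),('hole',264,274,.05),('slot',235,325,.062),('pintop',271,148,.092)]:
    print(nm,onz(w,'wrist',u,v,z).round(4))
im=cv2.imread('pics/wrist0.png')[80:380,40:340]
a=cv2.resize(im,(600,600),interpolation=cv2.INTER_CUBIC)
cv2.imwrite('pics/wc.png',a)
im=cv2.imread('pics/scene0.png')[190:310,220:380];cv2.imwrite('pics/sc.png',cv2.resize(im,(800,600),interpolation=cv2.INTER_CUBIC))
E
```

```text
hub [ 0.4966 -0.0405  0.05  ]
hole [ 0.5949 -0.0567  0.05  ]
slot [ 0.5646 -0.1065  0.062 ]
pintop [0.6112 0.0624 0.092 ]
```

View pics/wc.png

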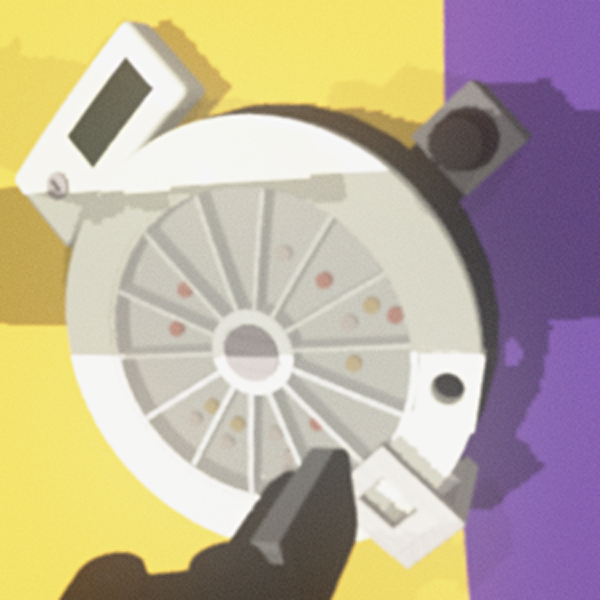

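View pics/sc.png

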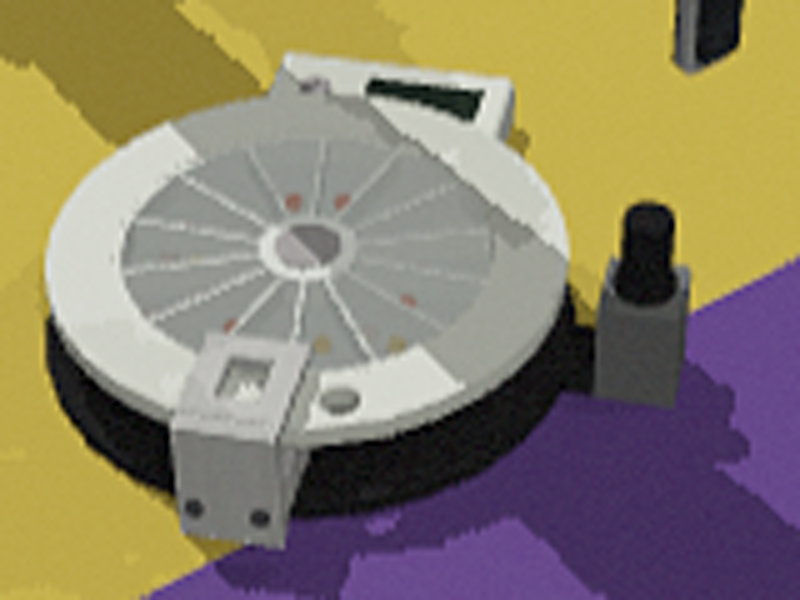

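The crops give refined pixels. In the wrist frame the hub is (165.5,255.5), hole (263.5,273.5) and slot (234,328.5). In the scene frame the hub is (281.6,239.2), slot (269.2,265.8), pin top (349.8,233) and hole (288,270).

```bash
cat >> h.py <<'E'
def polar(f,n,A,r=.1,z=.05,N=180):
    ang=np.arange(N)*2*np.pi/N-np.pi
    g=cv2.GaussianBlur(cv2.cvtColor(f['image'],cv2.COLOR_RGB2GRAY),(3,3),0)
    out=[]
    for a in ang:
        v=[]
        for k in range(7):
            o=np.array([np.cos(k),np.sin(k)])*.004*(k>0)
            u=proj(f,n,[A[0]+r*np.cos(a)+o[0],A[1]+r*np.sin(a)+o[1],z])
            i,j=int(round(u[1])),int(round(u[0]))
            v.append(g[i,j] if 0<=i<480 and 0<=j<640 else 255)
        out.append(np.mean(v))
    return np.degrees(ang),np.array(out)
E
python3 - <<'E'
from h import *
w=dict(np.load('pics/wrist0.npz'));s=dict(np.load('pics/scene0.npz'));sd=dict(np.load('pics/side0.npz'))
P={'hub':((165.5,255.5),(281.6,239.2),.05),'slot':((234,328.5),(269.2,265.8),.062),'pin':((271,148),(349.8,233),.092)}
R={}
for k,(a,b,z) in P.items():
    x,y=onz(w,'wrist',*a,z),onz(s,'scene',*b,z);print(k,x.round(4),y.round(4));R[k]=(x+y)[:2]/2
for k in('slot','pin'):
    d=R[k]-R['hub'];print(k,np.hypot(*d),np.degrees(np.arctan2(d[1],d[0])))
A=R['hub'];print('holeS',onz(s,'scene',288,270.2,.05)-[*A,0],'holeW',onz(w,'wrist',263.5,273.5,.05)-[*A,0])
for b in [(118,222),(140,312),(128,415),(165,437),(232,346),(420,195),(446,213)]:
    print(b,onz(s,'scene',*b,0).round(3))
for i in range(6):
  n=['wrist','side'][i%2]
  f=vision.grab_frame(n);t=env.sense()['t']
  an,p=polar(f,n,A); ix=[j for j in np.argsort(p)[:25]]
  loc=[(int(an[j]),int(p[j])) for j in range(180) if p[j]<150 and p[j]<=p[j-1] and p[j]<=p[(j+1)%180]]
  print(n,round(t,2),loc)
cv2.imwrite('pics/side1.png',f['image'][:,:,::-1])
E
```

```text
hub [ 0.4963 -0.039   0.05  ] [ 0.4956 -0.0413  0.05  ]
slot [ 0.5631 -0.1106  0.062 ] [ 0.5637 -0.1165  0.062 ]
pin [0.6112 0.0624 0.092 ] [0.6078 0.0582 0.092 ]
slot 0.09969672684209688 -47.431800912801535
pin 0.15154944460637432 41.48700982480726
holeS [ 0.09055583 -0.04625907  0.05      ] holeW [ 0.09844362 -0.01610907  0.05      ]
(118, 222) [ 0.145 -0.298  0.   ]
(140, 312) [ 0.465 -0.365  0.   ]
(128, 415) [ 0.671 -0.465  0.   ]
(165, 437) [ 0.743 -0.431  0.   ]
(232, 346) [ 0.65  -0.258  0.   ]
(420, 195) [0.511 0.391 0.   ]
(446, 213) [0.607 0.384 0.   ]
wrist 0.2 [(-98, 95), (-80, 77), (0, 82)]
side 0.25 [(5, 103)]
wrist 0.3 [(-98, 92), (-82, 76), (-78, 77), (15, 79)]
side 0.35 [(20, 101)]
wrist 0.4 [(-98, 92), (-82, 77), (-78, 77), (-74, 77), (30, 77)]
side 0.45 [(37, 94)]
```

View pics/side1.png

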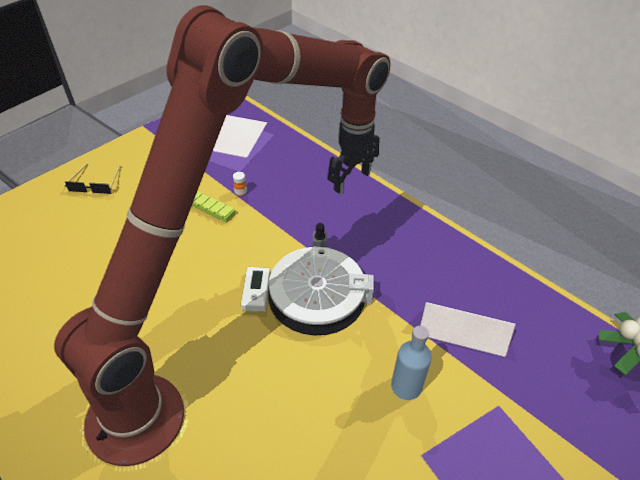

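The side view shows the carousel at (318,290), bracket at (360,285), pin at (319,235) and flask at (410,365). The carousel turns anticlockwise at about 2.65 rad/s. I'll shut the fingers and hover over the rim at about 90° from the axis.

Emit:
{"api": "send_rows", "payload": {
  "rows": [
    [0.85, -0.95, -0.37, 0, 0, 0],
    [0.85, -0.95, -0.37, 0, 0, 0],
    [0.85, -0.95, -0.37, 0, 0, 0],
    [0.85, -0.95, -0.37, 0, 0, 0],
    [0.85, -0.95, -0.37, 0, 0, 0],
    [0.85, -0.95, -0.37, 0, 0, 0],
    [0.85, -0.95, -0.37, 0, 0, 0],
    [0.85, -0.95, -0.37, 0, 0, 0]
  ],
  "claw": 1
}}

```text
t: 1.12
tool_pos: [0.4974, 0.0595, 0.095]
tool_rot: [[0.001, 1.0, -0.0], [0.0, -0.0, -1.0], [-1.0, 0.001, -0.0]]
ft_force: [-0.3, -0.2, -0.9]
grip_width: 0.0
```

Emit:
{"api": "send_rows", "payload": {
  "rows": [
    [0.1, 0, 0, 0, 0, 0],
    [0.2, 0, 0, 0, 0, 0],
    [0.2, 0, 0, 0, 0, 0],
    [0.2, 0, 0, 0, 0, 0],
    [0.2, 0, 0, 0, 0, 0],
    [0.1, 0, 0, 0, 0, 0],
    [0, 0, 0, 0, 0, 0],
    [0, 0, 0, 0, 0, 0]
  ]
}}

```text
t: 1.78
tool_pos: [0.4983, 0.059, 0.0753]
tool_rot: [[0.0, 1.0, -0.0], [0.0, -0.0, -1.0], [-1.0, 0.0, -0.0]]
ft_force: [0.2, 0.5, 0.2]
grip_width: 0.0001
```

Emit:
{"api": "send_rows", "payload": {
  "rows": [
    [0.2, 0, 0, 0, 0, 0],
    [0.2, 0, 0, 0, 0, 0],
    [0.2, 0, 0, 0, 0, 0],
    [0.1, 0, 0, 0, 0, 0],
    [0.1, 0, 0, 0, 0, 0],
    [0.05, 0, 0, 0, 0, 0],
    [0, 0, 0, 0, 0, 0],
    [0, 0, 0, 0, 0, 0]
  ]
}}

```text
t: 2.45
tool_pos: [0.498, 0.0592, 0.0583]
tool_rot: [[-0.0, 1.0, 0.0], [0.0, 0.0, -1.0], [-1.0, -0.0, -0.0]]
ft_force: [-0.3, 0.2, 0.6]
grip_width: -0.0001
```

```bash
cat >> h.py <<'E'
A=np.array([.496,-.040])
def holes(n='side',k=1):
    for i in range(k):
        t=env.sense()['t'];f=vision.grab_frame(n);an,p=polar(f,n,A)
        print(n,round(t,3),[(int(an[j]),int(p[j])) for j in range(180) if p[j]<135 and p[j]<=p[j-1] and p[j]<=p[(j+1)%180]])
    return f
E
python3 - <<'E'
from h import *
f=holes('side',7)
g=holes('scene',3)
cv2.imwrite('pics/b.png',np.hstack([cv2.resize(f['image'][180:360,220:400],(400,400)),cv2.resize(g['image'][130:330,200:400],(400,400))])[:,:,::-1])
s=env.sense();print(s['tool_pos'],s['ft_force'])
E
```

```text
side 2.45 [(-1, 122), (86, 96)]
side 2.5 [(5, 129), (86, 97)]
side 2.55 [(11, 123), (86, 97)]
side 2.6 [(20, 101), (86, 97)]
side 2.65 [(28, 102), (86, 97)]
side 2.7 [(36, 92), (86, 97)]
side 2.75 [(42, 93), (86, 97)]
scene 2.8 [(49, 107), (95, 89), (99, 93)]
scene 2.85 [(55, 108), (95, 89), (99, 93)]
scene 2.9 [(95, 86)]
[0.49800452 0.0592177  0.05836665] [ 1.06795703 -0.03106851  0.19906381]
```

View pics/b.png

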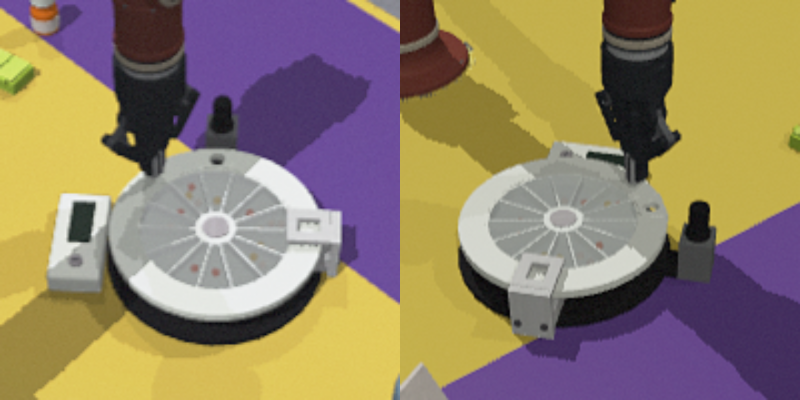

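Emit:
{"api": "send_rows", "payload": {
  "rows": [
    [0.1, 0, 0, 0, 0, 0],
    [0.1, 0, 0, 0, 0, 0],
    [0.06, 0, 0, 0, 0, 0],
    [0.06, 0, 0, 0, 0, 0],
    [0, 0, 0, 0, 0, 0],
    [0, 0, 0, 0, 0, 0],
    [0, 0, 0, 0, 0, 0],
    [0, 0, 0, 0, 0, 0]
  ]
}}

```text
t: 3.62
tool_pos: [0.498, 0.0592, 0.0519]
tool_rot: [[0.0, 1.0, 0.0], [0.0, 0.0, -1.0], [-1.0, 0.0, -0.0]]
ft_force: [0.2, -0.4, 0.7]
grip_width: -0.0003
```

Emit:
{"api": "send_rows", "payload": {
  "rows": [
    [0, 0, 0, 0, 0, 0],
    [0, 0, 0, 0, 0, 0],
    [0, 0, 0, 0, 0, 0],
    [0, 0, 0, 0, 0, 0],
    [0, 0, 0, 0, 0, 0],
    [0, 0, 0, 0, 0, 0],
    [0, 0, 0, 0, 0, 0],
    [0.04, 0, 0, 0, 0, 0]
  ]
}}

```text
t: 4.28
tool_pos: [0.4981, 0.0593, 0.0512]
tool_rot: [[0.0, 1.0, 0.0], [0.0, 0.0, -1.0], [-1.0, 0.0, -0.0]]
ft_force: [0.2, -1.0, -0.7]
grip_width: 0.0001
```

Emit:
{"api": "send_rows", "payload": {
  "rows": [
    [0.02, 0, 0, 0, 0, 0],
    [0.02, 0, 0, 0, 0, 0],
    [0.02, 0, 0, 0, 0, 0],
    [0.015, 0, 0, 0, 0, 0],
    [0.01, 0, 0, 0, 0, 0],
    [0, 0, 0, 0, 0, 0],
    [0, 0, 0, 0, 0, 0],
    [0, 0, 0, 0, 0, 0]
  ]
}}

```text
t: 4.95
tool_pos: [0.4979, 0.0592, 0.0494]
tool_rot: [[-0.0, 1.0, 0.0], [0.0, 0.0, -1.0], [-1.0, -0.0, -0.0]]
ft_force: [-0.2, 0.5, 2.4]
grip_width: -0.0001
```

```bash
python3 - <<'E'
from h import *
f=holes('side',3);g=holes('scene',2)
s=env.sense();print(s['tool_pos'],s['ft_force'])
E
```

```text
side 4.95 [(-9, 118), (90, 62)]
side 5.0 [(-8, 118), (90, 63)]
side 5.05 [(-4, 120), (90, 62)]
scene 5.1 [(-1, 112), (92, 64)]
scene 5.15 [(2, 108), (92, 64), (95, 70)]
[0.49793743 0.05924054 0.04942149] [-0.4736045   0.01748604  0.25191156]
```

```bash
python3 - <<'E'
from h import *
f=holes('scene',8)
s=env.sense();print(s['t'],s['tool_pos'],s['ft_force'])
E
```

```text
scene 5.2 [(2, 102), (92, 64), (95, 70)]
scene 5.25 [(3, 107), (92, 64)]
scene 5.3 [(3, 103), (92, 63)]
scene 5.35 [(3, 109), (92, 63), (95, 69)]
scene 5.4 [(3, 114), (8, 113), (92, 64), (95, 69)]
scene 5.45 [(3, 113), (8, 114), (92, 64), (95, 70)]
scene 5.5 [(3, 112), (8, 113), (92, 64)]
scene 5.55 [(3, 109), (92, 65)]
5.6 [0.49831511 0.05921525 0.0494685 ] [-0.36568111 -0.06738321  0.44858751]
```

Emit:
{"api": "send_rows", "payload": {
  "rows": [
    [-0.1, 0, 0, 0, 0, 0],
    [-0.1, 0, 0, 0, 0, 0],
    [0, -0.55, 0.1, 0, 0, 0],
    [0, -0.55, 0.1, 0, 0, 0],
    [0, -0.55, 0.1, 0, 0, 0],
    [0, -0.55, 0.1, 0, 0, 0],
    [0.1, 0, 0, 0, 0, 0],
    [0.06, 0, 0, 0, 0, 0]
  ]
}}

```text
t: 6.27
tool_pos: [0.4541, 0.0512, 0.0503]
tool_rot: [[0.0, 1.0, -0.0], [0.0, -0.0, -1.0], [-1.0, 0.0, -0.0]]
ft_force: [0.3, 0.7, -0.4]
grip_width: 0.0001
```

```bash
python3 - <<'E'
from h import *
f=holes('scene',2);f=holes('side',2)
s=env.sense();print(s['t'],s['tool_pos'],s['ft_force'])
E
```

```text
scene 6.267 [(3, 111), (8, 112), (116, 69), (120, 77)]
scene 6.317 [(3, 112), (8, 113), (116, 68), (120, 77)]
side 6.367 [(8, 127), (108, 71), (112, 69)]
side 6.417 [(8, 127), (104, 74), (108, 72), (112, 69)]
6.4667 [0.45504799 0.05145813 0.05021412] [ 0.14340857 -0.50925362 -0.28270283]
```

```bash
python3 - <<'E'
import numpy as np
th=np.radians(114.5-54.5*np.array([0,.02,.06,.12,.2,.29,.39,.5,.61,.71,.80,.88,.94,.98,1]))
p=.1*np.c_[np.cos(th),np.sin(th)];d=np.diff(p,axis=0)/.02
print(np.c_[d[:,0],-d[:,1]].round(2).tolist())
E
```

```text
[[0.09, -0.04], [0.18, -0.07], [0.27, -0.1], [0.37, -0.1], [0.42, -0.08], [0.47, -0.05], [0.52, -0.0], [0.52, 0.05], [0.47, 0.09], [0.41, 0.12], [0.35, 0.14], [0.26, 0.12], [0.17, 0.09], [0.08, 0.05]]
```

Emit:
{"api": "send_rows", "payload": {
  "rows": [
    [0.04, 0, 0, 0, 0, 0],
    [0.025, 0, 0, 0, 0, 0],
    [0.02, 0, 0, 0, 0, 0],
    [0, 0.09, -0.04, 0, 0, 0],
    [0, 0.18, -0.07, 0, 0, 0],
    [0, 0.27, -0.1, 0, 0, 0],
    [0, 0.37, -0.1, 0, 0, 0],
    [0, 0.42, -0.08, 0, 0, 0]
  ]
}}

```text
t: 7.13
tool_pos: [0.4816, 0.0596, 0.0486]
tool_rot: [[0.001, 1.0, 0.0], [0.0, 0.0, -1.0], [-1.0, 0.001, -0.0]]
ft_force: [0.4, -0.2, 3.5]
grip_width: 0.0002
```

Emit:
{"api": "send_rows", "payload": {
  "rows": [
    [0, 0.47, -0.05, 0, 0, 0],
    [0, 0.52, 0, 0, 0, 0],
    [0, 0.52, 0.05, 0, 0, 0],
    [0, 0.47, 0.09, 0, 0, 0],
    [0, 0.41, 0.12, 0, 0, 0],
    [0, 0.35, 0.14, 0, 0, 0],
    [0, 0.26, 0.12, 0, 0, 0],
    [0, 0.17, 0.09, 0, 0, 0]
  ]
}}

```text
t: 7.8
tool_pos: [0.5454, 0.0477, 0.0487]
tool_rot: [[0.002, 1.0, -0.0], [0.0, -0.0, -1.0], [-1.0, 0.002, -0.0]]
ft_force: [-0.4, 1.5, 1.8]
grip_width: 0.0001
```

```bash
python3 - <<'E'
from h import *
f=holes('scene',2);f=holes('side',2)
s=env.sense();print(s['t'],s['tool_pos'],s['ft_force'])
E
```

```text
scene 7.8 [(63, 53), (74, 68), (80, 70)]
scene 7.85 [(62, 49), (80, 70)]
side 7.9 [(62, 56)]
side 7.95 [(63, 53)]
8.0 [0.54351182 0.04808677 0.04847672] [-0.33779559  1.30007136  1.50304582]
```

```bash
python3 - <<'E'
from h import *
a=vision.grab_frame('scene');b=vision.grab_frame('side')
np.savez('pics/s2.npz',**a);np.savez('pics/d2.npz',**b)
for z in (.062,.05):
  for t in (-48,):
    p=[A[0]+.1*np.cos(np.radians(t)),A[1]+.1*np.sin(np.radians(t)),z];print(z,proj(a,'scene',p),proj(b,'side',p))
c=cv2.resize(a['image'][245:295,245:295],(400,400),interpolation=cv2.INTER_CUBIC)
d=cv2.resize(b['image'][260:310,335:385],(400,400),interpolation=cv2.INTER_CUBIC)
cv2.imwrite('pics/c.png',np.hstack([c,d])[:,:,::-1])
E
```

```text
0.062 [269.90797288 265.15564672] [358.35786627 280.72336456]
0.05 [270.25382168 269.46086537] [358.0044244  283.88309063]
```

View pics/c.png

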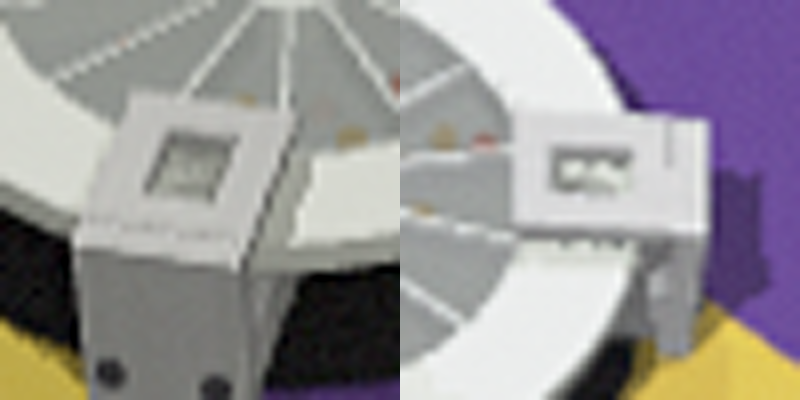

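The slot in both crops shows light grey inside, so it does not say where the hole is. I'll lift straight up, then check from above with the wrist camera.

Emit:
{"api": "send_rows", "payload": {
  "rows": [
    [-0.05, 0, 0, 0, 0, 0],
    [-0.1, 0, 0, 0, 0, 0],
    [-0.3, 0, 0, 0, 0, 0],
    [-0.9, 0, 0, 0, 0, 0],
    [-1, 0, 0, 0, 0, 0],
    [-1, 0, 0, 0, 0, 0],
    [-1, 0, 0, 0, 0, 0],
    [-0.6, 0, 0, 0, 0, 0]
  ]
}}

```text
t: 8.77
tool_pos: [0.5443, 0.0475, 0.1497]
tool_rot: [[0.002, 1.0, -0.0], [-0.0, -0.0, -1.0], [-1.0, 0.002, 0.0]]
ft_force: [0.6, -0.2, 0.1]
grip_width: 0.0001
```

Emit:
{"api": "send_rows", "payload": {
  "rows": [
    [0, 0.1, 1, 0, 0, 0],
    [0, 0.1, 1, 0, 0, 0],
    [0, 0.1, 1, 0, 0, 0],
    [0, 0.1, 1, 0, 0, 0],
    [0, 0.1, 1, 0, 0, 0],
    [0, 0.1, 1, 0, 0, 0],
    [0, 0.1, 1, 0, 0, 0],
    [0, 0.1, 1, 0, 0, 0]
  ]
}}

```text
t: 9.43
tool_pos: [0.5591, -0.1134, 0.1476]
tool_rot: [[-0.001, 1.0, -0.0], [-0.0, -0.0, -1.0], [-1.0, -0.001, 0.0]]
ft_force: [0.3, 1.0, -0.3]
grip_width: -0.0001
```

Emit:
{"api": "send_rows", "payload": {
  "rows": [
    [0, 0.1, 1, 0, 0, 0],
    [0, 0.1, 1, 0, 0, 0],
    [0, 0, 1, 0, 0, 0],
    [0, 0, 0.8, 0, 0, 0],
    [0, 0, 0, 0, 0, 0],
    [0, 0, 0, 0, 0, 0],
    [0, 0, 0, 0, 0, 0],
    [0, 0, 0, 0, 0, 0]
  ]
}}

```text
t: 10.1
tool_pos: [0.5641, -0.1859, 0.1475]
tool_rot: [[-0.0, 1.0, 0.003], [0.002, 0.003, -1.0], [-1.0, -0.0, -0.002]]
ft_force: [-0.4, 0.5, -0.9]
grip_width: -0.0
```

```bash
python3 - <<'E'
from h import *
f=vision.grab_frame('wrist');np.savez('pics/w3.npz',**f)
s=env.sense();print(s['t'],s['tool_pos'],f['cam_to_world'][:3,3])
p=[A[0]+.1*np.cos(np.radians(-48)),A[1]+.1*np.sin(np.radians(-48))]
u=proj(f,'wrist',[*p,.062]);print(u,proj(f,'wrist',[*p,.05]),proj(f,'wrist',[*A,.05]))
x,y=int(u[0]),int(u[1]);x0=max(0,x-75);y0=max(0,y-75);print(x0,y0)
cv2.imwrite('pics/w3.png',f['image'][:,:,::-1])
cv2.imwrite('pics/w3c.png',cv2.resize(f['image'][y0:y0+150,x0:x0+150],(600,600),interpolation=cv2.INTER_CUBIC)[:,:,::-1])
E
```

```text
10.15 [ 0.56413185 -0.18604762  0.14753057] [ 0.56333474 -0.10979148  0.29029818]
[319.85014552 136.99902289] [319.88567005 136.63153589] [217.50127103  29.57279019]
244 61
```

View pics/w3c.png

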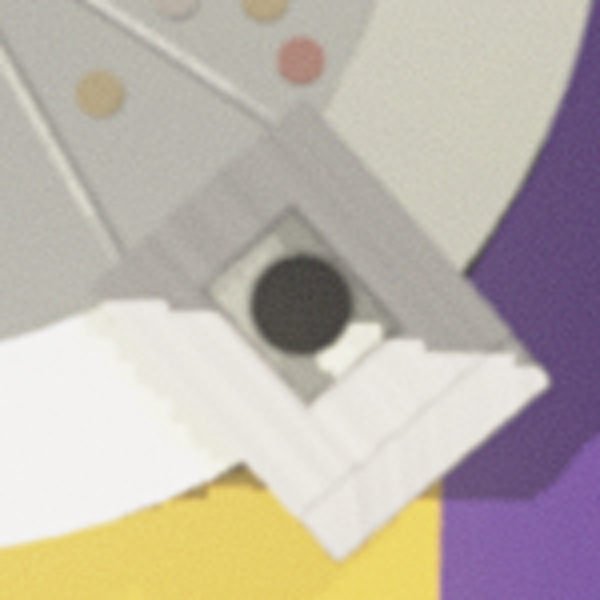

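The hole sits centred in the slot: hole at crop (301,304), slot centre about (302,305). Next I'll look at the pin from above with the gripper open.

Emit:
{"api": "send_rows", "payload": {
  "rows": [
    [0, 0.29, -1, 0, 0, 0],
    [0, 0.29, -1, 0, 0, 0],
    [0, 0.29, -1, 0, 0, 0],
    [0, 0.29, -1, 0, 0, 0],
    [0, 0.29, -1, 0, 0, 0],
    [0, 0.29, -1, 0, 0, 0],
    [0, 0.29, -1, 0, 0, 0],
    [0, 0.29, -1, 0, 0, 0]
  ],
  "claw": 0
}}

```text
t: 10.82
tool_pos: [0.6103, -0.0256, 0.1476]
tool_rot: [[-0.0, 1.0, 0.002], [0.001, 0.002, -1.0], [-1.0, -0.0, -0.001]]
ft_force: [-0.6, -0.1, 0.4]
grip_width: 0.0851
```

Emit:
{"api": "send_rows", "payload": {
  "rows": [
    [0, 0, -0.5, 0, 0, 0],
    [0, 0, 0, 0, 0, 0],
    [0, 0, 0, 0, 0, 0],
    [0, 0, 0, 0, 0, 0],
    [0, 0, 0, 0, 0, 0],
    [0, 0, 0, 0, 0, 0],
    [0, 0, 0, 0, 0, 0],
    [0, 0, 0, 0, 0, 0]
  ]
}}

```text
t: 11.48
tool_pos: [0.6103, -0.019, 0.1475]
tool_rot: [[-0.0, 1.0, -0.001], [-0.0, -0.001, -1.0], [-1.0, -0.0, 0.0]]
ft_force: [0.3, -0.1, 0.3]
grip_width: 0.0855
```

```bash
python3 - <<'E'
from h import *
w=dict(np.load('pics/w3.npz'))
print('slot',onz(w,'wrist',301.5/4+244,304.5/4+61,.062),'hole',onz(w,'wrist',301/4+244,304/4+61,.05))
f=vision.grab_frame('wrist');np.savez('pics/w4.npz',**f)
s=env.sense();print(s['t'],s['tool_pos'],s['tool_rot'].round(3),f['cam_to_world'][:3,3])
u=proj(f,'wrist',[.61,.06,.092]);print(u)
x,y=int(u[0]),int(u[1]);x0=max(0,x-60);y0=max(0,y-60);print(x0,y0)
c=f['image'][y0:y0+120,x0:x0+120];g=cv2.cvtColor(c,cv2.COLOR_RGB2GRAY)
m=(g<50).astype(np.uint8)
n,l,st,ce=cv2.connectedComponentsWithStats(m)
for k in range(1,n):
  if st[k,4]>100: print(st[k],ce[k],onz(f,'wrist',ce[k][0]+x0,ce[k][1]+y0,.092))
cv2.imwrite('pics/w4c.png',cv2.resize(c,(480,480),interpolation=cv2.INTER_CUBIC)[:,:,::-1])
E
```

```text
slot [ 0.56262505 -0.11439244  0.062     ] hole [ 0.56250779 -0.11455357  0.05      ]
11.5333 [ 0.61030629 -0.01873421  0.1475088 ] [[-0.     1.    -0.001]
 [-0.    -0.001 -1.   ]
 [-1.    -0.     0.   ]] [0.60980755 0.057338   0.29018753]
[320.80349691 123.9698769 ]
260 63
[ 52  43  28  40 347] [68.18731988 66.98847262] [0.61387517 0.05679213 0.092     ]
[ 36  86  16  22 101] [42.45544554 96.71287129] [0.60022259 0.04095198 0.092     ]
```

View pics/w4c.png

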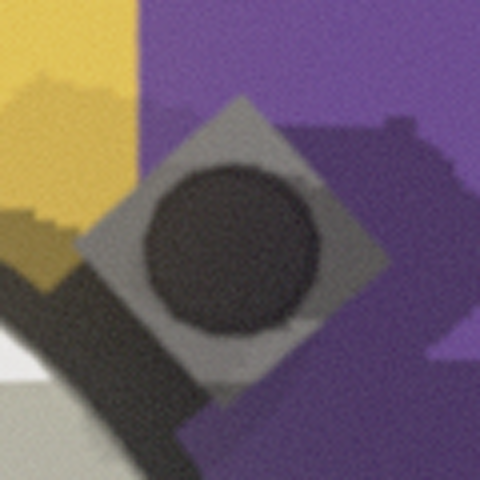

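The pin and collar circle is centred at crop (232,249), which puts the pin at about (0.608, 0.059). It agrees with the axis geometry, so I'll go and grasp it.

Emit:
{"api": "send_rows", "payload": {
  "rows": [
    [0, -0.03, -0.8, 0, 0, 0],
    [0, -0.03, -0.8, 0, 0, 0],
    [0, -0.03, -0.8, 0, 0, 0],
    [0, -0.02, -0.8, 0, 0, 0],
    [0, 0, -0.7, 0, 0, 0],
    [0, 0, 0, 0, 0, 0],
    [0, 0, 0, 0, 0, 0],
    [0, 0, 0, 0, 0, 0]
  ]
}}

```text
t: 12.2
tool_pos: [0.6083, 0.0583, 0.1475]
tool_rot: [[-0.0, 1.0, -0.001], [-0.001, -0.001, -1.0], [-1.0, -0.0, 0.001]]
ft_force: [-0.5, -0.5, -0.3]
grip_width: 0.0854
```

Emit:
{"api": "send_rows", "payload": {
  "rows": [
    [0.5, 0, 0, 0, 0, 0],
    [0.8, 0, 0, 0, 0, 0],
    [0.8, 0, 0, 0, 0, 0],
    [0.8, 0, 0, 0, 0, 0],
    [0.8, 0, 0, 0, 0, 0],
    [0.4, 0, 0, 0, 0, 0],
    [0.25, 0, 0, 0, 0, 0],
    [0, 0, 0, 0, 0, 0]
  ]
}}

```text
t: 12.87
tool_pos: [0.6075, 0.0589, 0.0592]
tool_rot: [[-0.002, 1.0, -0.001], [-0.001, -0.001, -1.0], [-1.0, -0.002, 0.001]]
ft_force: [0.2, 0.5, -0.1]
grip_width: 0.0857
```

Emit:
{"api": "send_rows", "payload": {
  "rows": [
    [0, 0, 0, 0, 0, 0],
    [0, 0, 0, 0, 0, 0],
    [0, 0, 0, 0, 0, 0],
    [0, 0, 0, 0, 0, 0],
    [0, 0, 0, 0, 0, 0],
    [0, 0, 0, 0, 0, 0],
    [0, 0, 0, 0, 0, 0],
    [0, 0, 0, 0, 0, 0]
  ],
  "claw": 1,
  "grip_force": 25
}}

```text
t: 13.53
tool_pos: [0.6085, 0.0599, 0.0611]
tool_rot: [[0.001, 1.0, 0.0], [0.0, 0.0, -1.0], [-1.0, 0.001, -0.0]]
ft_force: [-0.9, 0.3, 4.0]
grip_width: 0.0212
```

Emit:
{"api": "send_rows", "payload": {
  "rows": [
    [-0.2, 0, 0, 0, 0, 0],
    [-0.4, 0, 0, 0, 0, 0],
    [-0.6, 0, 0, 0, 0, 0],
    [-0.6, 0, 0, 0, 0, 0],
    [-0.7, 0, 0, 0, 0, 0],
    [-0.7, 0, 0, 0, 0, 0],
    [-0.7, 0, 0, 0, 0, 0],
    [-0.5, 0, 0, 0, 0, 0]
  ]
}}

```text
t: 14.2
tool_pos: [0.6089, 0.0599, 0.1512]
tool_rot: [[0.003, 1.0, 0.0], [0.0, 0.0, -1.0], [-1.0, 0.003, -0.0]]
ft_force: [0.4, 0.3, -1.2]
grip_width: 0.0213
```

```bash
python3 - <<'E'
from h import *
s=env.sense();print(s['t'],s['tool_pos'],s['tool_rot'].round(3).tolist(),s['ft_force'],s['grip_width'])
a=vision.grab_frame('scene');b=vision.grab_frame('side')
T=s['tool_pos'];out=[]
for f,n in((a,'scene'),(b,'side')):
  u=proj(f,n,T-[0,0,.03]);x,y=int(u[0]),int(u[1]);print(n,x-35,y-35,'exp tip',proj(f,n,[*T[:2],T[2]-.0591]))
  out.append(cv2.resize(f['image'][y-35:y+35,x-35:x+35],(400,400),interpolation=cv2.INTER_CUBIC))
cv2.imwrite('pics/p5.png',np.hstack(out)[:,:,::-1])
E
```

```text
14.2 [0.60894203 0.05991843 0.15118464] [[0.003, 1.0, 0.0], [0.0, 0.0, -1.0], [-1.0, 0.003, -0.0]] [ 0.4217456   0.25459402 -1.21863989] 0.021296053212905303
scene 316 186 exp tip [350.78186315 232.92273115]
side 284 181 exp tip [319.67585462 225.12347474]
```

View pics/p5.png

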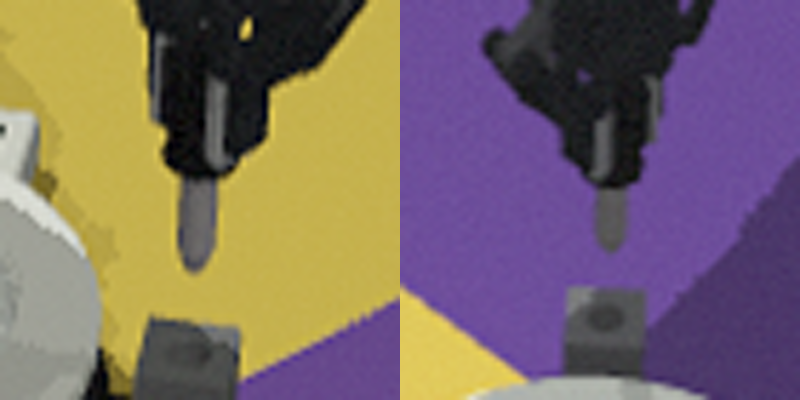

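The pin hangs upright with its tip within about 1 px of the expected place (scene (350,233), side (321,225)), and that offset matches the known camera bias. I'll carry it over the slot.

Emit:
{"api": "send_rows", "payload": {
  "rows": [
    [0, -0.15, 0.5, 0, 0, 0],
    [0, -0.25, 0.9, 0, 0, 0],
    [0, -0.27, 1, 0, 0, 0],
    [0, -0.27, 1, 0, 0, 0],
    [0, -0.27, 1, 0, 0, 0],
    [0, -0.27, 1, 0, 0, 0],
    [0, -0.27, 1, 0, 0, 0],
    [0, -0.25, 1, 0, 0, 0]
  ]
}}

```text
t: 14.97
tool_pos: [0.5663, -0.09, 0.1473]
tool_rot: [[-0.003, 1.0, -0.001], [-0.0, -0.001, -1.0], [-1.0, -0.003, 0.0]]
ft_force: [0.5, -0.5, -0.5]
grip_width: 0.0211
```

Emit:
{"api": "send_rows", "payload": {
  "rows": [
    [0, -0.2, 0.8, 0, 0, 0],
    [0, -0.1, 0.4, 0, 0, 0],
    [0, 0, 0.1, 0, 0, 0],
    [0, 0, 0, 0, 0, 0],
    [0, 0, 0, 0, 0, 0],
    [0, 0, 0, 0, 0, 0],
    [0, 0, 0, 0, 0, 0],
    [0, 0, 0, 0, 0, 0]
  ]
}}

```text
t: 15.63
tool_pos: [0.5624, -0.113, 0.1485]
tool_rot: [[0.0, 1.0, 0.002], [0.0, 0.002, -1.0], [-1.0, 0.0, -0.0]]
ft_force: [0.8, -0.6, -0.9]
grip_width: 0.0215
```

```bash
python3 - <<'E'
from h import *
s=env.sense();print(s['t'],s['tool_pos'],s['tool_rot'].round(4).tolist(),s['ft_force'],s['grip_width'])
E
```

```text
15.6333 [ 0.56243691 -0.11303584  0.14846443] [[0.0001, 1.0, 0.0019], [0.0005, 0.0019, -1.0], [-1.0, 0.0001, -0.0005]] [ 0.75156164 -0.57042711 -0.86360922] 0.0214519900052449
```

Emit:
{"api": "send_rows", "payload": {
  "rows": [
    [0.1, 0, 0.06, 0, 0, 0],
    [0.25, 0, 0, 0, 0, 0],
    [0.25, 0, 0, 0, 0, 0],
    [0.25, 0, 0, 0, 0, 0],
    [0.2, 0, 0, 0, 0, 0],
    [0.1, 0, 0, 0, 0, 0],
    [0, 0, 0, 0, 0, 0],
    [0, 0, 0, 0, 0, 0]
  ]
}}

```text
t: 16.3
tool_pos: [0.5622, -0.1154, 0.1253]
tool_rot: [[-0.0, 1.0, -0.0], [0.0, -0.0, -1.0], [-1.0, -0.0, -0.0]]
ft_force: [-0.6, -0.9, -0.2]
grip_width: 0.021
```

```bash
python3 - <<'E'
from h import *
s=env.sense();print(s['t'],s['tool_pos'],s['ft_force'])
a=vision.grab_frame('scene');b=vision.grab_frame('side')
out=[]
for f,n in((a,'scene'),(b,'side')):
  u=proj(f,n,[.5626,-.1144,.066]);x,y=int(u[0]),int(u[1]);print(n,x-25,y-25,u)
  out.append(cv2.resize(f['image'][y-25:y+25,x-25:x+25],(400,400),interpolation=cv2.INTER_CUBIC))
cv2.imwrite('pics/p6.png',np.hstack(out)[:,:,::-1])
E
```

```text
16.3 [ 0.56216753 -0.11538594  0.12534879] [-0.60135619 -0.89901545 -0.17087818]
scene 244 238 [269.67241937 263.63869874]
side 333 254 [358.41618866 279.75282175]
```

View pics/p6.png

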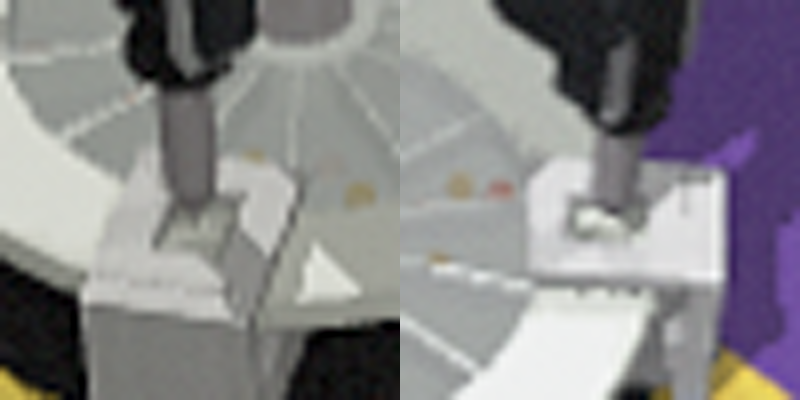

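The tip (scene crop (190,212), side crop (617,210)) hangs just over the slot, about 2 mm to its -y side. I'll correct that and lower gently.

Emit:
{"api": "send_rows", "payload": {
  "rows": [
    [0, 0, -0.1, 0, 0, 0],
    [0.1, 0, 0, 0, 0, 0],
    [0.15, 0, 0, 0, 0, 0],
    [0.15, 0, 0, 0, 0, 0],
    [0.15, 0, 0, 0, 0, 0],
    [0.15, 0, 0, 0, 0, 0],
    [0.1, 0, 0, 0, 0, 0],
    [0, 0, 0, 0, 0, 0]
  ]
}}

```text
t: 17.07
tool_pos: [0.5618, -0.1133, 0.1088]
tool_rot: [[-0.001, 1.0, -0.0], [0.0, -0.0, -1.0], [-1.0, -0.001, -0.0]]
ft_force: [-0.6, 0.4, -1.1]
grip_width: 0.0212
```

Emit:
{"api": "send_rows", "payload": {
  "rows": [
    [0.05, 0, 0, 0, 0, 0],
    [0.1, 0, 0, 0, 0, 0],
    [0.1, 0, 0, 0, 0, 0],
    [0.1, 0, 0, 0, 0, 0],
    [0.1, 0, 0, 0, 0, 0],
    [0.05, 0, 0, 0, 0, 0],
    [0, 0, 0, 0, 0, 0],
    [0, 0, 0, 0, 0, 0]
  ]
}}

```text
t: 17.73
tool_pos: [0.5621, -0.1134, 0.0994]
tool_rot: [[-0.0, 1.0, 0.0], [0.0, 0.0, -1.0], [-1.0, -0.0, -0.0]]
ft_force: [0.8, -0.1, -0.2]
grip_width: 0.0208
```

Emit:
{"api": "send_rows", "payload": {
  "rows": [
    [0.05, 0, 0, 0, 0, 0],
    [0.08, 0, 0, 0, 0, 0],
    [0.08, 0, 0, 0, 0, 0],
    [0.08, 0, 0, 0, 0, 0],
    [0.08, 0, 0, 0, 0, 0],
    [0.05, 0, 0, 0, 0, 0],
    [0, 0, 0, 0, 0, 0],
    [0, 0, 0, 0, 0, 0]
  ]
}}

```text
t: 18.4
tool_pos: [0.5621, -0.1134, 0.091]
tool_rot: [[-0.0, 1.0, -0.0], [0.0, -0.0, -1.0], [-1.0, -0.0, -0.0]]
ft_force: [0.5, 1.1, -1.1]
grip_width: 0.0212
```

Emit:
{"api": "send_rows", "payload": {
  "rows": [
    [0.05, 0, 0, 0, 0, 0],
    [0.08, 0, 0, 0, 0, 0],
    [0.08, 0, 0, 0, 0, 0],
    [0.08, 0, 0, 0, 0, 0],
    [0.08, 0, 0, 0, 0, 0],
    [0.05, 0, 0, 0, 0, 0],
    [0, 0, 0, 0, 0, 0],
    [0, 0, 0, 0, 0, 0]
  ]
}}

```text
t: 19.07
tool_pos: [0.5621, -0.1134, 0.0826]
tool_rot: [[-0.0, 1.0, 0.0], [0.0, 0.0, -1.0], [-1.0, -0.0, -0.0]]
ft_force: [-0.2, -0.2, -1.8]
grip_width: 0.0214
```

Emit:
{"api": "send_rows", "payload": {
  "rows": [
    [0.05, 0, 0, 0, 0, 0],
    [0.08, 0, 0, 0, 0, 0],
    [0.08, 0, 0, 0, 0, 0],
    [0.08, 0, 0, 0, 0, 0],
    [0.08, 0, 0, 0, 0, 0],
    [0.08, 0, 0, 0, 0, 0],
    [0.02, 0, 0, 0, 0, 0],
    [0, 0, 0, 0, 0, 0]
  ]
}}

```text
t: 19.73
tool_pos: [0.562, -0.1134, 0.0731]
tool_rot: [[-0.001, 1.0, 0.0], [0.0, 0.0, -1.0], [-1.0, -0.001, -0.0]]
ft_force: [0.4, 0.2, -1.1]
grip_width: 0.0214
```

Emit:
{"api": "send_rows", "payload": {
  "rows": [
    [0.02, 0, 0, 0, 0, 0],
    [0.02, 0, 0, 0, 0, 0],
    [0.02, 0, 0, 0, 0, 0],
    [0.02, 0, 0, 0, 0, 0],
    [0.02, 0, 0, 0, 0, 0],
    [0.02, 0, 0, 0, 0, 0],
    [0, 0, 0, 0, 0, 0],
    [0, 0, 0, 0, 0, 0]
  ]
}}

```text
t: 20.4
tool_pos: [0.5622, -0.1134, 0.0711]
tool_rot: [[0.0, 1.0, -0.0], [0.0, -0.0, -1.0], [-1.0, 0.0, -0.0]]
ft_force: [0.2, 0.9, 1.5]
grip_width: 0.0213
```

Emit:
{"api": "send_rows", "payload": {
  "rows": [
    [0.02, 0, 0, 0, 0, 0],
    [0.02, 0, 0, 0, 0, 0],
    [0.01, 0, 0, 0, 0, 0],
    [0, 0, 0, 0, 0, 0],
    [0, 0, 0, 0, 0, 0],
    [0, 0, 0, 0, 0, 0],
    [0, 0, 0, 0, 0, 0],
    [0, 0, 0, 0, 0, 0]
  ]
}}

```text
t: 21.07
tool_pos: [0.5622, -0.1134, 0.071]
tool_rot: [[0.0, 1.0, -0.0], [-0.0, -0.0, -1.0], [-1.0, 0.0, 0.0]]
ft_force: [-2.9, -0.0, 7.9]
grip_width: 0.021
```

The collar is home: contact is about 8 N and the height has stopped changing. Now I'll release and lift off.

Emit:
{"api": "send_rows", "payload": {
  "rows": [
    [0, 0, 0, 0, 0, 0],
    [0, 0, 0, 0, 0, 0],
    [0, 0, 0, 0, 0, 0],
    [0, 0, 0, 0, 0, 0],
    [0, 0, 0, 0, 0, 0],
    [0, 0, 0, 0, 0, 0],
    [0, 0, 0, 0, 0, 0],
    [0, 0, 0, 0, 0, 0]
  ],
  "claw": 0
}}

```text
t: 21.73
tool_pos: [0.5622, -0.1134, 0.0698]
tool_rot: [[-0.0, 1.0, 0.0], [0.0, 0.0, -1.0], [-1.0, -0.0, -0.0]]
ft_force: [0.3, 0.6, -0.3]
grip_width: 0.0858
```

Emit:
{"api": "send_rows", "payload": {
  "rows": [
    [-0.2, 0, 0, 0, 0, 0],
    [-0.5, 0, 0, 0, 0, 0],
    [-0.8, 0, 0, 0, 0, 0],
    [-0.8, 0, 0, 0, 0, 0],
    [-1, 0, 0, 0, 0, 0],
    [-1, 0, 0, 0, 0, 0],
    [-0.8, 0, 0, 0, 0, 0],
    [-0.2, 0, 0, 0, 0, 0]
  ]
}}

```text
t: 22.4
tool_pos: [0.5641, -0.1138, 0.1799]
tool_rot: [[0.007, 1.0, -0.0], [-0.001, -0.0, -1.0], [-1.0, 0.007, 0.001]]
ft_force: [0.2, -1.5, -0.7]
grip_width: 0.0855
```

```bash
python3 - <<'E'
from h import *
s=env.sense();print(s['t'],s['tool_pos'],s['ft_force'])
a=vision.grab_frame('scene');b=vision.grab_frame('side');out=[]
for f,n in((a,'scene'),(b,'side')):
  u=proj(f,n,[.5626,-.1144,.075]);x,y=int(u[0]),int(u[1])
  for z in(.062,.068,.102): print(n,(proj(f,n,[.5626,-.1144,z])-[x-35,y-35])*400/70)
  out.append(cv2.resize(f['image'][y-35:y+35,x-35:x+35],(400,400),interpolation=cv2.INTER_CUBIC))
cv2.imwrite('pics/p7.png',np.hstack(out)[:,:,::-1])
E
```

```text
22.4 [ 0.56414728 -0.11376795  0.17985538] [ 0.23360694 -1.46967791 -0.72831211]
scene [204.50994806 229.08077019]
scene [203.50727444 216.63174837]
scene [197.66912226 144.1462628 ]
side [201.69980294 221.80094478]
side [202.71853638 212.68524171]
side [208.61926126 159.88511394]
```

View pics/p7.png

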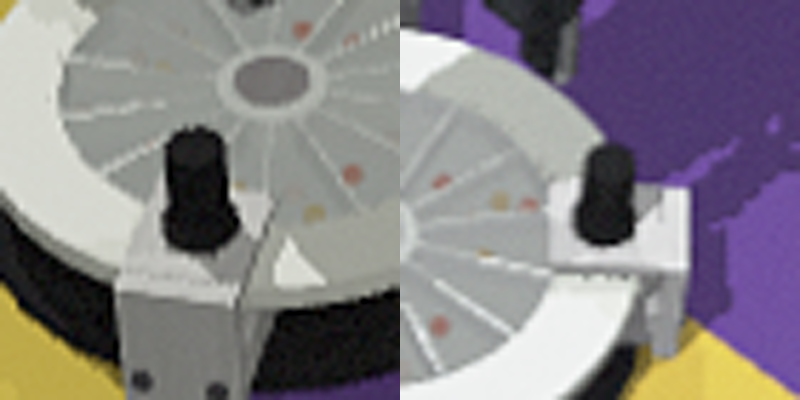

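The pin stands upright with its collar on the bracket. Its top is at crop (196,140) in scene and (610,155) in side, against predictions of (198,144) and (609,160). The gripper is clear.

```bash
python3 -c "
from bench import env
print(env.job_done())"
```

```text
the job is handed in; nothing more can be done
None
```

The lock pin is in through slot and hole with its collar home on the bracket, and the job was handed in at about 22.5 s. No verdict was reported.

- **Stopping the carousel:** It was turning anticlockwise at about 2.5 rad/s. A light touch of the closed fingertips (about 2 N read) stopped it, but about 54° away from the lock position. I lifted off, touched again at 2 to 4 N, turned it gently by friction to the lock position and lifted straight up.
- **Hole under slot:** A wrist view from above, about 2 s after lifting off, showed the hole centred in the slot to within 1 mm. The pin was still in its rest then. I took only that one frame, so stillness was not measured separately.
- **Pin:** I gripped it at 25 N and lowered it in small steps with no notable resistance. The collar seated at the expected height with about 8 N of contact, and I then released it.

**Last checks:**
- **Pin seating:** Both fixed cameras show the pin upright with the collar on the bracket. Its top is within about 1 px of the predicted place.
- **Robot:** The gripper is open and well above everything.
- **Disagreement:** The wrist and scene cameras differed by 2 to 4 mm early on, most of it within the stated calibration. Just before insertion the tip looked about 2 mm off in -y, and I corrected for that.
- **Not checked:** I did not re-measure the other objects, but the arm's path stayed clear of all four.

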